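# Show a steel ball in its dish to the inspection camera

## Robot

A 7-joint arm with a two-finger parallel gripper is mounted at the origin on the work surface. World frame = base frame: x ahead of the robot, y to its left, z up, the work surface at z = 0. Lengths are in m, angles in rad, forces in N, time in s.
With the tool pointing down it reaches from about 0.4 to 0.875 m from the base axis. Payload 4.4 kg.
Tool frame: the origin (TCP) lies midway between the tips of the shut fingers; the grasp point (between the pads) lies 19 mm behind it; z points along the fingers, y is the line along which they close (so a half turn about z gives the same grasp; the last joint's range is limited). The gripper opens to 85 mm and grips with 20 to 120 N. Pads are 22 mm wide; open, the fingers measure 114 mm over their backs; the gripper's body (76 mm by 85 mm) begins 54 mm behind the grasp point. The pads swing forward as they close: fully open they stand 13 mm farther back than shut.
Start: joints at [-0.066, 0.628, 0.038, 1.517, -0.027, 0.996, -0.02], TCP at [0.65, 0, 0.231] pointing down, gripper open.
Joint ranges: [-3.06, 3.06], [-0.37, 2.12], [-1.25, 1.32], [0.18, 2.47], [-1.1, 4.24], [0.23, 1.98], [-2.94, 2.94]. Speed limits (rad/s): [2.57, 2.57, 3.14, 3.14, 3.14, 3.14, 3.14].

## Interface

Orientations are given as a unit quaternion [x, y, z, w].
In Python, from bench import manip gives the robot as it stands. The module is installed in compiled form; this text tells all that it offers.
- The arm moves only by the tool drive_tool, never from a script. Its argument "deltas" is a list of rows, each an object of numbers: "dx", "dy", "dz": the shift along the tool's x, y, z in units of 25 mm (1.0 is 25 mm); "spin": the turn about the tool's z in units of 8 degrees (1.0 is 8 degrees). In form: [{"dx": .., "dy": .., "dz": .., "spin": ..}, ...]. A call has 1 to 10 rows; each row shifts and turns the commanded pose from where the row before left it, along the tool's axes as they then stand; what a row does not reach is not made up. A row lasts 1/10 s, in which the tool goes at most 50 mm and 8.59 degrees, less where a joint would pass 70% of its speed; a pose out of reach is approached as far as the arm can. A call is refused whole if a number of a shift passes 1 or a number of a turn 1, either way. A call with a gripper value outside its range is refused whole. "gripper" is the opening, from 0 (shut) to 1 (fully open), set as the call begins (left out, the last holds). The fingers move at their own pace and stop on an object; the grip force is fixed at half the most. Time passes only in rows, so rows that do not move let the fingers close. It gives the time, the measured TCP pose, the force, the opening and the grip force at its end, in the units of the state.
- manip.state(): the state, without advancing time (a new reading comes with each control period).
- manip.camera(name): name is "scene" or "side" or "wrist"; returns the picture (480x640x3 uint8, red, green, blue); there is no depth.
- manip.camera_params(name): a dict with "K" (3x3 intrinsics, pixels), "k1" (the pictures are not rectified: a ray, as slopes to the right and down, at radius r is drawn at 1 + k1 r^2 times it, then the intrinsics apply), "extrinsics" (4x4, takes a point from world to camera coordinates); the wrist camera has in their place "hand_eye" (4x4, takes a point from camera to tool coordinates, whose origin is the TCP and whose axes are the flange's). Camera axes: x right, y down, z forward; pixel columns grow to the right and rows downward; lengths in m; the calibration is good to about 2 mm. A picture is of the moment at which its call begins: read the wrist's pose just before it. camera_params takes no time and is no camera call.
- manip.sign_off(): hands the job in; it is judged then, once.
The state is a dict: "time_s": time; "joints": joint angles; "dq": joint speeds; "joint_efforts": joint torques, N m; "eef_pos": TCP position; "orientation": TCP orientation; "contact_force": force on the tool from outside, world axes, zero at the start; "wrist_torque": the same for the moment, N m; "opening": finger opening in m; "gripper_force": force on a finger pad.
Only numpy, scipy, OpenCV 4.12 (cv2) and the standard library are available. Lean on these libraries where they do the work, as an engineer would, in place of code of your own. Each camera call takes 0.05 s, during which the arm holds its last target. There are 200 camera calls.

## Task

First turn up the inspection camera's light: slide the orange dimmer grip along its track until it is level with the green marker clip beside the track, and leave it there. Then pick up the round dark dish by its wooden handle, carry it to the camera and turn it about a quarter turn counter-clockwise (seen from above) so that its red tab points at the lens, keeping the dish level and the loose steel ball in its middle all the way. Finish while still holding the dish up, still and level, with the ball straight in front of the lens, at the lens's height and about 10 cm from it; disturb nothing else on the bench.

Things in the scene. Friction and masses are not known exactly. Their poses are not given: they have to be found in the camera images.
- dimmer (a joint): travel of the orange dimmer grip along its straight track, 0 to 0.09 m, growing towards +y of dimmer_base; it moves with about 1.5 N of friction and stays where it is left
- dimmer_top (a point): centre of the top of the orange dimmer grip, which is 28 mm across the track, 20 mm along it and 40 mm tall; the top is about 54 mm above the bench; its y axis runs along the track
- dimmer_base: fixed black dimmer track, 40 x 140 x 14 mm, origin under its centre, its y axis along the track
- marker_top (a point): top centre of the green marker clip, 12 x 8 x 10 mm, beside the track 27 mm from its middle line on the track's +x side, top about 18 mm above the bench; its y axis runs along the track. The grip is level with it when both have the same place along the track. The clip is stiff and is not to be moved
- dish: loose round dark grey metal dish, 92 mm across, about 0.2 kg, origin at the centre of its underside, z up; its inside is a shallow cone (7 degrees, lowest in the middle) inside a low rim whose top is 19 mm above the underside. A wire bail rises at its +y and -y sides (45 mm out, wire 6 mm thick) to a straight wooden handle along its y axis over the middle. The red tab is on the rim at its +x side. A tilt or a sideways acceleration above about 1 m/s2 makes the ball roll
- dish_handle (a point): middle of the dish's wooden handle, a straight bar 14 mm wide (x), 60 mm long (y) and 16 mm tall, 90 mm above the dish's underside, straight over the dish's middle
- dish_centre (a point): centre of the dish's inner floor, 8 mm above its underside
- dish_tab (a point): red tab, 14 x 16 x 4 mm, on the dish's rim, 51 mm from the dish's middle along the dish's +x axis
- ball_center (a point): centre of the loose steel ball, 25 mm in diameter, 64 g, lying in the middle of the dish, its centre about 21 mm above the dish's underside
- lens (a point): centre of the front glass of the inspection camera's lens, 130 mm above the bench; the lens looks level along its own -x axis, so the ball belongs 100 mm from it along -x; the dark lens is inside a white ring light 72 mm across
- station: fixed white inspection camera on a stand, footprint 120 x 110 mm, 166 mm tall, origin at the bench 52 mm behind the lens glass; its axes are those of lens
- die_large: bystander: steel die, 60 mm across, 35 mm tall, origin at the centre of its underside
- die_small: bystander: dark steel die, 40 mm across, 30 mm tall, origin at the centre of its underside
- jar: bystander: white lidded jar, 52 mm across, 50 mm tall, origin at the centre of its underside
- cup: bystander: small steel cup, 56 mm across, 50 mm tall, origin at the centre of its underside
- graver: bystander: wood-handled graver lying on the bench, 140 mm long along its x axis
- brush: bystander: small brush lying on the bench, 160 mm long along its x axis

How it is judged:
By the outcome, as a careful person would: the job done as asked, in the order asked, and still so for the second after the job is handed in, while the arm keeps its last pose, push and grip.
It also fails if it takes over 61 s, if anything falls off the work surface, if the arm or the gripper's body presses on something with over 40 N, if the wrist force passes 120 N, or if a joint passes its speed limit or range.

## Working session

There is one attempt and no reset: what is moved stays moved. The work goes in short steps, Python scripts to look and compute and a tool call to move; the robot and the scene stay as the last step left them, time stands still between calls to the robot, and variables do not carry over. Pictures are saved under pics/ and viewed, at most 10 in all, crops included, and the job is handed in when it is done.

Besides the shell and the picture viewer there is one more tool, called after ">>>" by a JSON object that holds its "api" and its "payload". drive_tool: Moves the arm, as the interface text tells. Its arguments: {"type":"object","properties":{"deltas":{"type":"array","items":{"type":"object","properties":{"dx":{"type":"number"},"dy":{"type":"number"},"dz":{"type":"number"},"spin":{"type":"number"}}}},"gripper":{"type":"number"}},"required":["deltas"]}

```bash
mkdir -p pics
cat > h.py <<'E'
import numpy as np, cv2
from bench import manip
from scipy.spatial.transform import Rotation as R
def snap(n,f):
    s=manip.state(); im=manip.camera(n); cv2.imwrite('pics/'+f,im[:,:,::-1]); return s,im
def cam(n,s=None):
    p=manip.camera_params(n); K=np.array(p['K'])
    if n=='wrist':
        T=np.eye(4);T[:3,:3]=R.from_quat(s['orientation']).as_matrix();T[:3,3]=s['eef_pos']
        E=np.linalg.inv(T@np.array(p['hand_eye']))
    else: E=np.array(p['extrinsics'])
    return K,p['k1'],E
def ray(c,u,v):
    K,k,E=c; d=np.linalg.solve(K,[u,v,1.])[:2]; q=d.copy()
    for _ in range(20): q=d/(1+k*(q@q))
    Ri=E[:3,:3].T; return -Ri@E[:3,3], Ri@np.array([q[0],q[1],1])
def plane(c,u,v,z):
    o,d=ray(c,u,v); return o+d*(z-o[2])/d[2]
def tri(*rs):
    A=0;b=0
    for o,d in rs:
        d=d/np.linalg.norm(d);P=np.eye(3)-np.outer(d,d);A=A+P;b=b+P@o
    return np.linalg.solve(A,b)
def proj(c,X):
    K,k,E=c;x=E[:3,:3]@np.array(X)+E[:3,3];q=x[:2]/x[2];q=q*(1+k*(q@q));return (K@[q[0],q[1],1])[:2]
E
python3 - <<'E'
from h import *
for n in ('scene','side','wrist'):
    s,im=snap(n,n+'0.png'); K,k,E=cam(n,s)
    print(n,K[0,0],k,np.round(-E[:3,:3].T@E[:3,3],3))
print(s)
E
```

```text
scene 531.3462163924312 0.034643669035488926 [ 0.955 -0.588  1.033]
side 613.6321538253932 -0.09054639472630616 [0.318 0.942 0.982]
wrist 337.0922564383289 -0.03796312350451109 [0.649 0.067 0.372]
{'time_s': 0.1, 'joints': array([-0.06582517,  0.62927611,  0.03843458,  1.51828991, -0.02700164,
        0.99629344, -0.01999283]), 'dq': array([-0.00116116, -0.00174777,  0.00090969, -0.00374938,  0.0015769 ,
       -0.00184284, -0.00146249]), 'joint_efforts': array([ 3.65140630e-03, -5.64529252e+01,  1.23032581e+00, -1.93971133e+01,
        1.11524854e-02,  5.46943455e-03, -1.37002465e-05]), 'eef_pos': array([6.49427149e-01, 5.26641786e-05, 2.30459286e-01]), 'orientation': array([ 7.07092656e-01,  7.07120366e-01, -6.22688450e-04, -6.14161368e-04]), 'contact_force': array([-0.35861285, -1.2667677 , -0.26505602]), 'wrist_torque': array([-0.01545077,  0.07664855, -0.03959744]), 'gripper_force': 0.0, 'opening': 0.08524552906371731}
```

View pics/scene0.png

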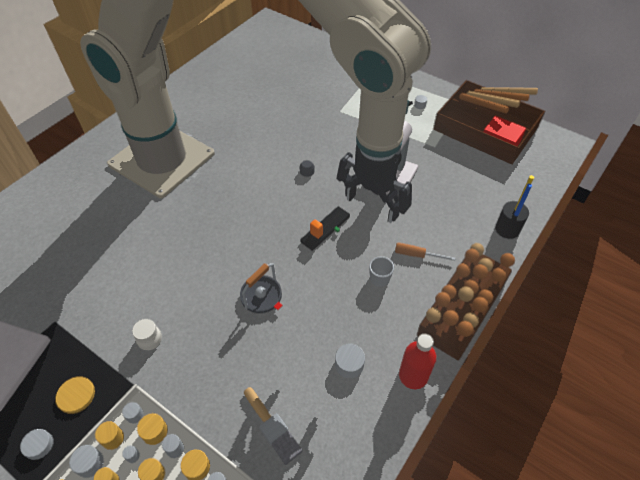

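View pics/side0.png

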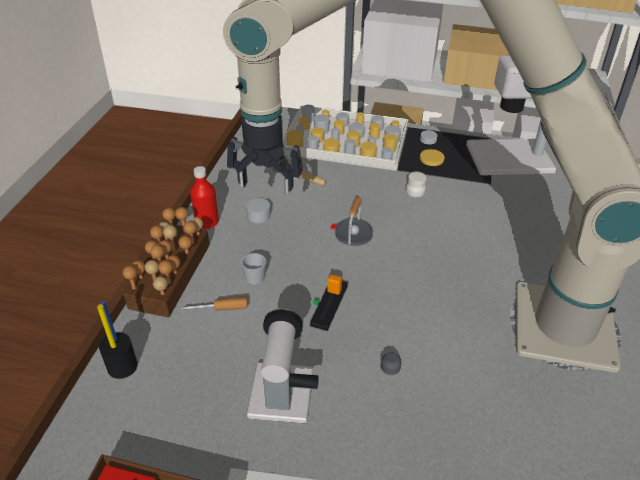

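The scene view shows the orange grip (316,228), green clip (337,229), dish (260,293) with red tab (278,306), and the handle (258,272). The arm hides the station there. The side view shows the station (280,370) with its lens ring at (283,323), the grip (335,284), the clip (316,300), and the dish (354,232) with its tab (334,227).

```bash
cat >> h.py <<'E'
HSV={'orange':((5,200,150),(16,255,255)),'green':((50,100,60),(80,255,255)),'red':((0,200,120),(4,255,255)),'wood':((8,110,60),(16,199,255))}
def blobs(im,col,amin=6,box=None):
    h=cv2.cvtColor(im,cv2.COLOR_RGB2HSV);m=cv2.inRange(h,*HSV[col])
    if box: b=np.zeros_like(m);x0,y0,x1,y1=box;b[y0:y1,x0:x1]=1;m=m*b
    n,l,st,c=cv2.connectedComponentsWithStats(m)
    return [(np.round(c[i],1).tolist(),st[i].tolist(),cv2.minAreaRect(np.argwhere(l==i)[:,::-1].astype(np.float32))) for i in range(1,n) if st[i][4]>=amin]
E
python3 - <<'E'
from h import *
S=cv2.imread('pics/scene0.png')[:,:,::-1].copy();D=cv2.imread('pics/side0.png')[:,:,::-1].copy()
cs,cd=cam('scene'),cam('side')
for n,c,b1,b2 in (('orange',0,(290,200,350,250),(310,260,360,310)),('green',0,(325,215,350,245),(305,285,330,310)),('red',0,(265,295,290,315),(325,215,345,235)),('wood',0,(240,255,285,290),(340,190,370,220))):
    for I,b,cc,t in ((S,b1,cs,'S'),(D,b2,cd,'D')): print(n,t,[(x[0],x[1],np.round(x[2][0],1).tolist(),np.round(x[2][1],1).tolist(),round(x[2][2])) for x in blobs(I,n,5,b)])
for u,v in ((248,418),(309,420),(257,366),(312,366)): print('foot',plane(cd,u,v,0.01))
print('ring',plane(cd,283,323,.13))
s=manip.state(); cw=cam('wrist',s)
for x in ((.65,0,0),(.7,.1,0),(.6,-.1,0)): print(proj(cw,x))
E
```

```text
orange S [([315.1, 223.9], [311, 221, 10, 7, 36], [315.9, 223.7], [9.4, 4.9], 27)]
orange D [([332.8, 275.8], [329, 275, 9, 3, 12], [333.0, 276.0], [8.0, 2.0], 0), ([339.6, 280.7], [339, 277, 2, 9, 14], [339.5, 281.0], [8.0, 1.0], 90), ([334.3, 292.1], [328, 290, 12, 5, 14], [333.7, 292.4], [3.8, 11.0], 85)]
green S [([336.2, 228.5], [334, 226, 5, 6, 18], [336.3, 228.8], [4.2, 3.5], 45)]
green D [([315.7, 301.7], [313, 299, 6, 6, 29], [315.5, 301.5], [5.0, 5.0], 90)]
red S [([277.6, 305.7], [275, 303, 6, 6, 24], [277.5, 305.5], [4.2, 5.7], 45)]
red D [([332.9, 226.2], [331, 225, 5, 4, 13], [332.9, 226.0], [3.5, 3.2], 18)]
wood S [([257.0, 274.8], [246, 264, 23, 23, 198], [257.0, 275.0], [7.1, 26.9], 45)]
wood D [([355.0, 206.0], [350, 197, 11, 20, 105], [354.9, 206.3], [5.9, 18.8], 22)]
foot [0.57861406 0.37404092 0.01      ]
foot [0.47043096 0.3510498  0.01      ]
foot [0.5982533  0.25885325 0.01      ]
foot [0.49436086 0.23273208 0.01      ]
ring [0.54726774 0.23945106 0.13      ]
[317.44546101 206.1957259 ]
[365.38421612 111.67616352]
[275.71326292 288.66454226]
```

View pics/wrist0.png

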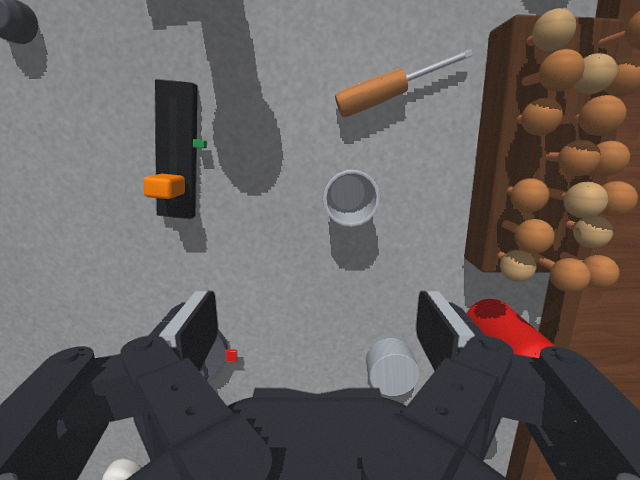

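The wrist view (image up is +y, right is +x) shows the track at x 155–197 and y 80–217, the grip top at (163,182), and the clip at (199,143). The station is out of view at the upper left, and the dish is partly hidden by the left finger, with its tab at (232,355).

Run:
```python
from h import *
np.set_printoptions(precision=4,suppress=True)
s=manip.state(); cw=cam('wrist',s);cs,cd=cam('scene'),cam('side')
W=cv2.imread('pics/wrist0.png')[:,:,::-1].copy()
for c in ('orange','green','red'): print(c,[(b[0],b[1]) for b in blobs(W,c,8,(100,50,260,400))])
h=cv2.cvtColor(W,cv2.COLOR_RGB2HSV);print(h[182,163],h[193,163],h[143,199])
g=h[:,:,2]; m=((g<60)*255).astype(np.uint8); m[:,:140]=0;m[:,215:]=0;m[230:]=0;m[:70]=0
c=max(cv2.findContours(m,0,2)[0],key=cv2.contourArea);print(cv2.approxPolyDP(c,4,True)[:,0].tolist())
for u,v in ((155,80),(194,83),(197,217),(157,215)): print('track',plane(cw,u,v,.014))
print('grip',plane(cw,163,182,.054),tri(ray(cs,316,224),ray(cd,334,279)))
print('clip',plane(cw,199,142.5,.018),tri(ray(cs,336.2,228.3),ray(cd,315.7,301)))
t=tri(ray(cs,277.6,305.7),ray(cd,332.9,226.2));hd=tri(ray(cs,257.7,274),ray(cd,355,206));print('tab',t,'handle',hd)
print('hplane',plane(cs,257,274.5,.09),plane(cd,355,206,.09),'tabplane',plane(cs,277.6,305.7,.018),plane(cd,332.9,226.2,.018),plane(cw,232,355,.018))
print('ball',plane(cs,260.5,292,.021),plane(cd,354,230,.021))
for a,b,c in (((248,283),(267,266),cs),((351,215),(359,198),cd)): print('hdir',plane(c,*b,.09)-plane(c,*a,.09))
```

```text
orange [([159.6, 184.8], [144, 174, 40, 24, 628])]
green [([198.7, 143.3], [193, 139, 13, 9, 104])]
red [([230.8, 355.1], [226, 349, 10, 12, 95])]
[ 15 228 232] [ 14 234 215] [ 70 168 132]
[[155, 80], [156, 173], [185, 177], [182, 195], [157, 198], [157, 214], [191, 218], [196, 85]]
track [0.4889 0.1297 0.014 ]
track [0.5277 0.1263 0.014 ]
track [ 0.5186 -0.0092  0.014 ]
track [ 0.4747 -0.0069  0.014 ]
grip [0.5039 0.0332 0.054 ] [0.4956 0.0296 0.0523]
clip [0.5293 0.0692 0.018 ] [0.5262 0.0694 0.0169]
tab [ 0.5441 -0.1802  0.0184] handle [ 0.4929 -0.1757  0.094 ]
hplane [ 0.4906 -0.1758  0.09  ] [ 0.4936 -0.1808  0.09  ] tabplane [ 0.5431 -0.1802  0.018 ] [ 0.5449 -0.1801  0.018 ] [ 0.5459 -0.1799  0.018 ]
ball [ 0.4922 -0.1764  0.021 ] [ 0.4917 -0.1751  0.021 ]
hdir [0.0054 0.0559 0.    ]
hdir [-0.006  -0.0679  0.    ]
```

>>> {"api": "drive_tool", "payload": {"deltas": [{"dx": 0.1, "dy": -0.4}, {"dx": 0.2, "dy": -0.8}, {"dx": 0.2, "dy": -0.8}, {"dx": 0.2, "dy": -0.8}, {"dx": 0.2, "dy": -0.8}, {"dx": 0.2, "dy": -0.8}, {"dx": 0.1, "dy": -0.8}, {"dx": 0.1, "dy": -0.6}, {"dx": 0.0, "dy": -0.2, "spin": 0.6}, {}]}}

```text
schema error: expected keys dx, dy, dz, spin
```

Run:
```python
from h import *
np.set_printoptions(precision=4,suppress=True)
s,W=snap('wrist','wrist1.png'); cw=cam('wrist',s)
_,S=snap('scene','scene1.png')
print(s['eef_pos'],R.from_quat(s['orientation']).as_matrix())
for c in ('orange','green'): print(c,[(b[0],b[1],b[2]) for b in blobs(W,c,20)])
cv2.imwrite('pics/c1.png',np.hstack([cv2.resize(W,(400,300)),cv2.resize(S[60:300,220:540],(400,300))])[:,:,::-1])
```

```text
[0.6496 0.     0.2306] [[ 0.      1.     -0.0014]
 [ 1.     -0.     -0.    ]
 [-0.     -0.0014 -1.    ]]
orange [([159.6, 184.8], [144, 174, 40, 24, 625], ((163.5, 185.5), (23.0, 39.0), 90.0))]
green [([198.8, 143.4], [193, 139, 14, 9, 107], ((199.5, 143.0), (13.0, 8.0), 0.0))]
```

View pics/c1.png

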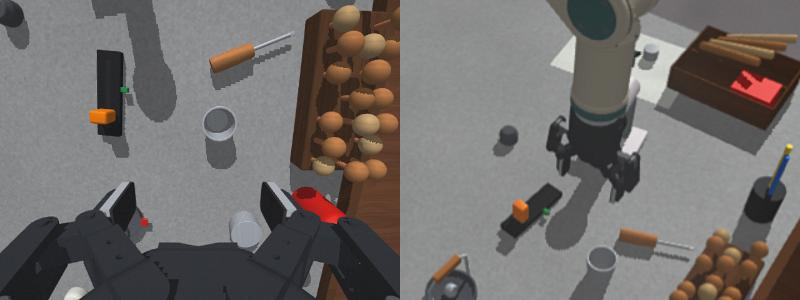

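The call was refused because every row needs all four keys. The picture shows the arm has not moved, so I'm sending it again with complete rows.

>>> {"api": "drive_tool", "payload": {"deltas": [{"dx": 0.1, "dy": -0.4, "dz": 0, "spin": 0}, {"dx": 0.2, "dy": -0.8, "dz": 0, "spin": 0}, {"dx": 0.2, "dy": -0.8, "dz": 0, "spin": 0}, {"dx": 0.2, "dy": -0.8, "dz": 0, "spin": 0}, {"dx": 0.2, "dy": -0.8, "dz": 0, "spin": 0}, {"dx": 0.2, "dy": -0.8, "dz": 0, "spin": 0}, {"dx": 0.1, "dy": -0.8, "dz": 0, "spin": 0}, {"dx": 0.1, "dy": -0.6, "dz": 0, "spin": 0}, {"dx": 0, "dy": -0.2, "dz": 0, "spin": 0.6}, {"dx": 0, "dy": 0, "dz": 0, "spin": 0}]}}

```text
time_s: 1.25
eef_pos: [0.4992, 0.0326, 0.2315]
orientation: [0.736, 0.677, -0.0, -0.0]
contact_force: [0.1, 0.3, 0.3]
opening: 0.0853
gripper_force: 0.0
```

Run:
```python
from h import *
np.set_printoptions(precision=4,suppress=True)
s,W=snap('wrist','wrist1.png'); cw=cam('wrist',s)
_,S=snap('scene','scene1.png')
print(s['eef_pos'],R.from_quat(s['orientation']).as_matrix())
for c in ('orange','green'): print(c,[(b[0],b[1],b[2]) for b in blobs(W,c,20)])
cv2.imwrite('pics/c1.png',np.hstack([cv2.resize(W,(400,300)),cv2.resize(S[60:300,220:540],(400,300))])[:,:,::-1])
```

```text
[0.4992 0.0326 0.2315] [[ 0.0838  0.9965 -0.0004]
 [ 0.9965 -0.0838 -0.0001]
 [-0.0001 -0.0004 -1.    ]]
orange [([313.5, 217.0], [300, 205, 28, 25, 633], ((313.5, 217.0), (24.0, 27.0), 90.0))]
green [([340.4, 172.5], [335, 169, 12, 8, 93], ((340.5, 172.5), (7.0, 11.0), 90.0))]
```

View pics/c1.png

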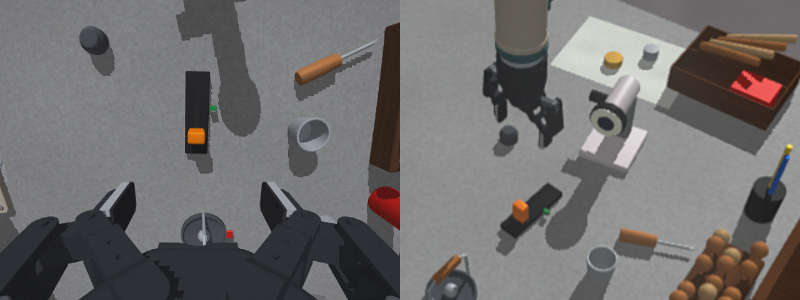

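The wrist view now has the grip at (313,215) and the clip at (340,172). The track runs vertically in the image, so the spin is right. The scene crop shows the station with its lens at about (384,158) in full-image pixels.

Run:
```python
from h import *
np.set_printoptions(precision=4,suppress=True)
s=manip.state(); cw=cam('wrist',s);cs=cam('scene')
W=cv2.imread('pics/wrist1.png')[:,:,::-1].copy();S=cv2.imread('pics/scene1.png')[:,:,::-1].copy()
h=cv2.cvtColor(W,cv2.COLOR_RGB2HSV); print(h[200:232,313,2])
m=((h[:,:,2]<60)*255).astype(np.uint8); m[:,:285]=0;m[:,345:]=0;m[260:]=0;m[:90]=0
c=max(cv2.findContours(m,0,2)[0],key=cv2.contourArea);ap=cv2.approxPolyDP(c,4,True)[:,0];print(ap.tolist())
for p in ap: print('track',plane(cw,*map(float,p),.014))
print('clip',plane(cw,340.5,172.3,.018))
for v in (205,210,222,230): print('grip',v,plane(cw,313.5,v,.054))
# lens ring
c=S[120:200,360:440]; g=cv2.cvtColor(c,cv2.COLOR_RGB2GRAY)
cv2.imwrite('pics/lens.png',cv2.resize(c,(640,640),interpolation=0)[:600,:,::-1])
```

```text
[ 45  43  44  41  76 166 220 214 215 215 218 225 237 236 230 220 215 213
 211 211 207 207 206 203 201 201 200 198 180 144 105  37]
[[299, 114], [296, 244], [330, 245], [335, 116]]
track [0.4908 0.1302 0.014 ]
track [ 0.4744 -0.0056  0.014 ]
track [ 0.512  -0.0099  0.014 ]
track [0.5268 0.1253 0.014 ]
clip [0.5285 0.0691 0.018 ]
grip 205 [0.4984 0.0435 0.054 ]
grip 210 [0.498  0.0386 0.054 ]
grip 222 [0.497  0.0269 0.054 ]
grip 230 [0.4963 0.0189 0.054 ]
```

View pics/lens.png

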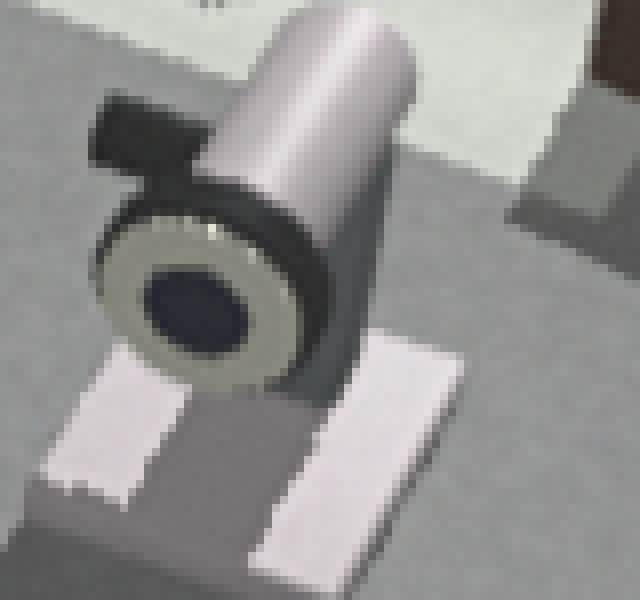

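The lens centre is at crop pixel (198,308), which is about (384.2,158.0) in the full scene image. In the wrist image the grip's top face spans rows 212–230, putting it near (0.497, 0.028). The slide needed is about 44 mm. I'm descending onto the grip.

>>> {"api": "drive_tool", "payload": {"deltas": [{"dx": -0.2, "dy": -0.1, "dz": 0.4, "spin": 0.1}, {"dx": 0, "dy": 0, "dz": 0.9, "spin": 0}, {"dx": 0, "dy": 0, "dz": 1, "spin": 0}, {"dx": 0, "dy": 0, "dz": 1, "spin": 0}, {"dx": 0, "dy": 0, "dz": 1, "spin": 0}, {"dx": 0, "dy": 0, "dz": 1, "spin": 0}, {"dx": 0, "dy": 0, "dz": 1, "spin": 0}, {"dx": 0, "dy": 0, "dz": 0.9, "spin": 0}, {"dx": 0, "dy": 0, "dz": 0.6, "spin": 0}, {"dx": 0, "dy": 0, "dz": 0.2, "spin": 0}]}}

```text
time_s: 2.35
eef_pos: [0.4958, 0.0271, 0.0291]
orientation: [0.741, 0.672, -0.001, -0.001]
contact_force: [0.5, 0.3, -0.0]
opening: 0.0851
gripper_force: 0.0
```

>>> {"api": "drive_tool", "payload": {"deltas": [{"dx": 0, "dy": 0, "dz": 0, "spin": 0}, {"dx": 0, "dy": 0, "dz": 0, "spin": 0}, {"dx": 0, "dy": 0, "dz": 0, "spin": 0}, {"dx": 0, "dy": 0, "dz": 0, "spin": 0}, {"dx": 0, "dy": 0, "dz": 0, "spin": 0}, {"dx": 0, "dy": 0, "dz": 0, "spin": 0}, {"dx": 0, "dy": 0, "dz": 0, "spin": 0}, {"dx": 0, "dy": 0, "dz": 0, "spin": 0}], "gripper": 0}}

```text
time_s: 3.15
eef_pos: [0.4962, 0.0279, 0.0322]
orientation: [0.741, 0.672, -0.0, -0.0]
contact_force: [-3.5, 1.6, 7.2]
opening: 0.027
gripper_force: 59.1
```

Run:
```python
from h import *
np.set_printoptions(precision=4,suppress=True)
s,W=snap('wrist','wrist2.png'); cw=cam('wrist',s);cs=cam('scene')
print(s['eef_pos'],R.from_quat(s['orientation']).as_matrix()[:,0])
for c in ('orange','green'): print(c,[(b[0],b[1]) for b in blobs(W,c,20)])
L=plane(cs,384.3,158.1,.13);print('lens',L)
f=lambda a,b:plane(cs,360+a/8-.5,120+b/8-.5,.012)
A,B,C=f(40,472),f(340,592),f(462,355);print(A,B,C,'front',B-A,'side',C-B)
```

```text
[0.4962 0.0279 0.0322] [0.098  0.9952 0.0001]
orange [([317.6, 301.4], [284, 265, 66, 72, 3699])]
green [([373.0, 194.9], [360, 186, 27, 19, 489])]
lens [0.5464 0.2361 0.13  ]
[0.4901 0.2502 0.012 ] [0.5962 0.262  0.012 ] [0.5758 0.3761 0.012 ] front [0.106  0.0117 0.    ] side [-0.0204  0.1141  0.    ]
```

>>> {"api": "drive_tool", "payload": {"deltas": [{"dx": 0.1, "dy": 0, "dz": 0, "spin": 0}, {"dx": 0.2, "dy": 0, "dz": 0, "spin": 0}, {"dx": 0.3, "dy": 0, "dz": 0, "spin": 0}, {"dx": 0.3, "dy": 0, "dz": 0, "spin": 0}, {"dx": 0.3, "dy": 0, "dz": 0, "spin": 0}, {"dx": 0.3, "dy": 0, "dz": 0, "spin": 0}, {"dx": 0.15, "dy": 0, "dz": 0, "spin": 0}, {"dx": 0.05, "dy": 0, "dz": 0, "spin": 0}, {"dx": 0, "dy": 0, "dz": 0, "spin": 0}, {"dx": 0, "dy": 0, "dz": 0, "spin": 0}]}}

```text
time_s: 4.2
eef_pos: [0.5008, 0.0703, 0.0322]
orientation: [0.741, 0.672, -0.0, -0.0]
contact_force: [-2.2, 0.3, 5.5]
opening: 0.0268
gripper_force: 59.2
```

Run:
```python
from h import *
np.set_printoptions(precision=4,suppress=True)
s,W=snap('wrist','wrist3.png'); cw=cam('wrist',s)
u=R.from_quat(s['orientation']).as_matrix()[:,0]
print(s['eef_pos'],u)
for c in ('orange','green'): print(c,[(b[0],b[1]) for b in blobs(W,c,20)])
h=cv2.cvtColor(W,cv2.COLOR_RGB2HSV); print(h[250:350:2,316,2])
cv2.imwrite('pics/c3.png',W[:,:,::-1])
```

```text
[0.5008 0.0703 0.0322] [0.0978 0.9952 0.0003]
orange [([318.1, 300.9], [283, 265, 67, 72, 3740])]
green [([369.8, 276.7], [356, 267, 26, 21, 416])]
[ 46  49  47  47  48  52  48  61 241 233 235 235 235 235 235 236 236 237
 236 236 237 238 244 246 247 247 246 242 236 234 233 232 232 231 230 229
 228 226 226 225 225 225 206 167  56  35  33  37  38  33]
```

View pics/c3.png

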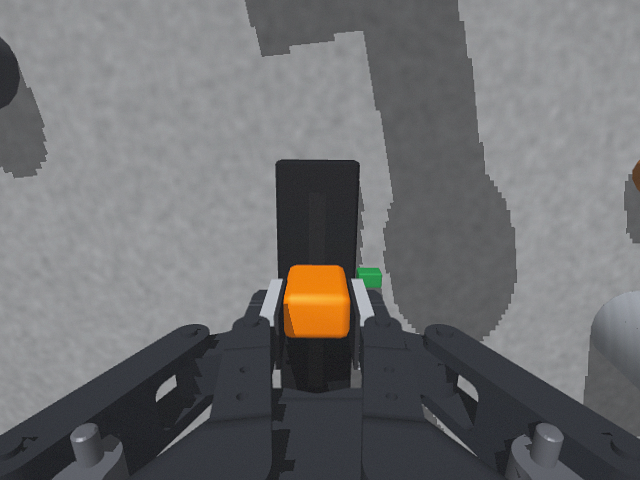

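The grip is held between the pads, with its top face at about rows 297–336 and its centre at x≈317. The clip is at (370,277) just outside the right pad and untouched.

Run:
```python
from h import *
np.set_printoptions(precision=4,suppress=True)
s=manip.state();cw=cam('wrist',s);u=R.from_quat(s['orientation']).as_matrix()[:,0]
W=cv2.imread('pics/wrist3.png')[:,:,::-1]; h=cv2.cvtColor(W.copy(),cv2.COLOR_RGB2HSV)
print(h[262:292,374,2],h[262:292,374,1])
for v in (294,297,300,336.5): print('grip',v,u@plane(cw,317,v,.054)-u@s['eef_pos'])
for v in (266.5,270,272,274,287.5): print('clip',v,u@plane(cw,374,v,.018)-u@s['eef_pos'])
print('base of clip face',u@plane(cw,374,266.5,.008)-u@s['eef_pos'],'grip face base',u@plane(cw,317,265,.014)-u@s['eef_pos'])
p=np.array([.5285,.0691,0]);print('old clip',u[:2]@(p[:2]-s['eef_pos'][:2]))
```

```text
[146 148 149 152 154 147 146 143 147 144 147 160 170 150 142 143 142 141
 140 142 139 140 139 137 135 114  92  86  70  65] [  5   5   2   3  10  33 197 187 180 182 173 174 174 175 176 180 172 181
 177 171 174 175 176 175 176 119   8   6  33  31]
grip 294 0.011057031212395624
grip 297 0.009782806269321931
grip 300 0.008501409554531741
grip 336.5 -0.007696752546089813
clip 266.5 0.008953238355622922
clip 270 0.007111412560272257
clip 272 0.0060538001374059736
clip 274 0.004992413408919205
clip 287.5 -0.002272904920140012
base of clip face 0.005220790209801943 grip face base 0.00830144639488034
old clip 0.0015385987386642268
```

>>> {"api": "drive_tool", "payload": {"deltas": [{"dx": 0.04, "dy": 0, "dz": 0, "spin": 0}, {"dx": 0, "dy": 0, "dz": 0, "spin": 0}, {"dx": 0, "dy": 0, "dz": 0, "spin": 0}]}}

```text
time_s: 4.55
eef_pos: [0.5008, 0.0708, 0.0322]
orientation: [0.741, 0.671, -0.0, -0.0]
contact_force: [-3.1, -0.9, 6.8]
opening: 0.0265
gripper_force: 59.2
```

>>> {"api": "drive_tool", "payload": {"deltas": [{"dx": 0, "dy": 0, "dz": 0, "spin": 0}, {"dx": 0, "dy": 0, "dz": 0, "spin": 0}, {"dx": 0, "dy": 0, "dz": 0, "spin": 0}, {"dx": 0, "dy": 0, "dz": 0, "spin": 0}, {"dx": 0, "dy": 0, "dz": 0, "spin": 0}, {"dx": 0, "dy": 0, "dz": 0, "spin": 0}, {"dx": 0, "dy": 0, "dz": -0.3, "spin": 0}, {"dx": 0, "dy": 0, "dz": -0.8, "spin": 0}, {"dx": 0, "dy": 0, "dz": -1, "spin": 0}, {"dx": 0, "dy": 0, "dz": -1, "spin": 0}], "gripper": 1}}

```text
time_s: 5.55
eef_pos: [0.5011, 0.071, 0.1099]
orientation: [0.741, 0.672, -0.0, -0.0]
contact_force: [0.7, -0.9, -0.5]
opening: 0.0854
gripper_force: 0.0
```

>>> {"api": "drive_tool", "payload": {"deltas": [{"dx": 0, "dy": 0, "dz": -1, "spin": 0}, {"dx": 0, "dy": 0, "dz": -1, "spin": 0}, {"dx": 0, "dy": 0, "dz": -1, "spin": 0}, {"dx": 0, "dy": 0, "dz": -1, "spin": 0}, {"dx": 0, "dy": 0, "dz": -1, "spin": 0}, {"dx": 0, "dy": 0, "dz": -0.7, "spin": 0}, {"dx": 0, "dy": 0, "dz": -0.3, "spin": 0}, {"dx": 0, "dy": 0, "dz": 0, "spin": 0}]}}

```text
time_s: 6.35
eef_pos: [0.5018, 0.0711, 0.2598]
orientation: [0.741, 0.672, 0.001, 0.001]
contact_force: [0.3, 0.4, -0.6]
opening: 0.0855
gripper_force: 0.0
```

Run:
```python
from h import *
np.set_printoptions(precision=4,suppress=True)
s,W=snap('wrist','wrist4.png'); cw=cam('wrist',s)
u=R.from_quat(s['orientation']).as_matrix()[:,0]
print(s['eef_pos'],u)
h=cv2.cvtColor(W,cv2.COLOR_RGB2HSV)
for c in ('orange','green'):
    for b in blobs(W,c,20):
        print(c,b[0],b[1]); x,y,w,hh,_=b[1]; print(h[y-2:y+hh+2,x+w//2,2])
        for v in range(y,y+hh,3): print(v,plane(cw,x+w/2,v-.5,.054 if c=='orange' else .018)@u)
```

```text
[0.5018 0.0711 0.2598] [0.0976 0.9952 0.0007]
orange [315.0, 207.7] [303, 197, 25, 22, 532]
[ 40  75 161 218 214 214 217 228 238 232 223 215 215 210 209 207 206 203
 201 199 197 200 192 161 124  73]
197 0.13453503552157026
200 0.13140631394038044
203 0.1282631899148504
206 0.1251055061916713
209 0.12193310359959612
212 0.11874582101114708
215 0.11554349530355663
218 0.11232596131891813
green [338.4, 203.8] [334, 200, 10, 8, 73]
[120 124 121 132 140 120 121 122 117 114  95  83]
200 0.12562227503952322
203 0.12215217261624853
206 0.11866598947720183
```

View pics/wrist4.png

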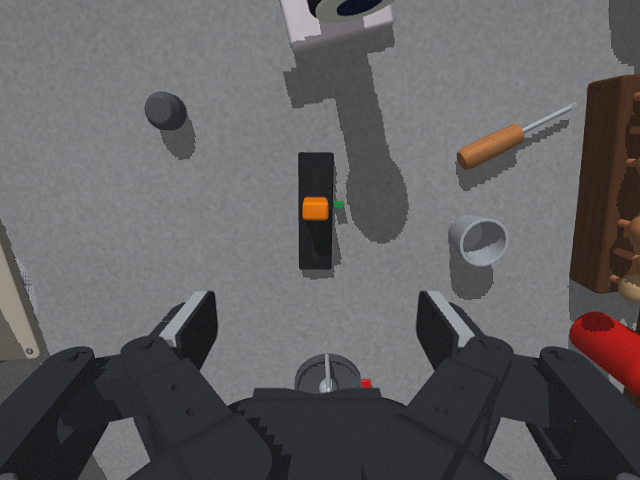

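The grip's top centre and the clip's now differ along the track by under 1 mm, so the dimmer is set. The station's front plate edge (294,52)–(392,35) and the lens (350,8) sit at the top edge of the picture. I'm moving 50 mm toward it for one closer look.

>>> {"api": "drive_tool", "payload": {"deltas": [{"dx": 0.5, "dy": 0.2, "dz": 0, "spin": 0}, {"dx": 0.9, "dy": 0.4, "dz": 0, "spin": 0}, {"dx": 0.6, "dy": 0.2, "dz": 0, "spin": 0}, {"dx": 0, "dy": 0, "dz": 0, "spin": 0}, {"dx": 0, "dy": 0, "dz": 0, "spin": 0}]}}

```text
time_s: 6.9
eef_pos: [0.5255, 0.1188, 0.258]
orientation: [0.741, 0.672, -0.001, -0.0]
contact_force: [0.3, 0.3, 0.2]
opening: 0.0854
gripper_force: 0.0
```

Run:
```python
from h import *
np.set_printoptions(precision=4,suppress=True)
s,W=snap('wrist','wrist5.png'); print(s['eef_pos'])
_,S=snap('scene','scene5.png')
cv2.imwrite('pics/c5.png',np.hstack([cv2.resize(W[0:200,220:460],(480,400),interpolation=0),cv2.resize(S[115:195,358:422],(320,400),interpolation=0)])[:,:,::-1])
```

```text
[0.5255 0.1188 0.258 ]
```

View pics/c5.png

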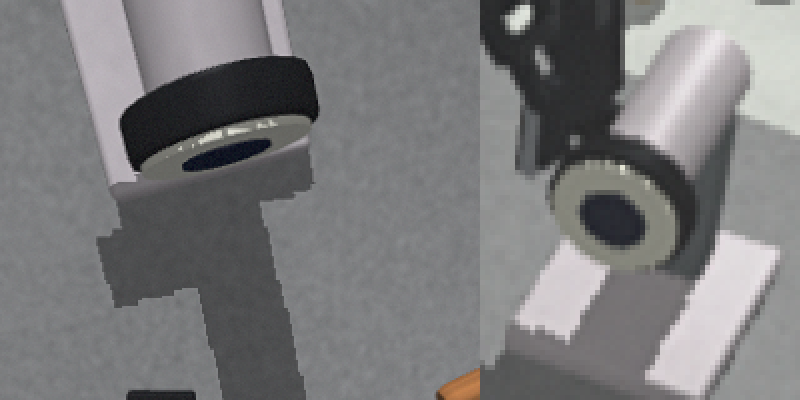

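In the left half (wrist crop, 2x), the lens's dark centre is at crop (227,154), which is wrist (333.3,76.7), and the ring spans (137,176) to (312,138). In the right half the scene lens is at about (383.9,158.5).

Run:
```python
from h import *
np.set_printoptions(precision=4,suppress=True)
s=manip.state();cw,cs=cam('wrist',s),cam('scene')
W=cv2.imread('pics/wrist5.png')[:,:,::-1].astype(int);S=cv2.imread('pics/scene5.png')[:,:,::-1].astype(int)
def ell(I,x0,y0,x1,y1):
    c=I[y0:y1,x0:x1]; m=((c[:,:,2]-c[:,:,0]>10)&(c.sum(2)<200)).astype(np.uint8)
    k=max(cv2.findContours(m,0,1)[0],key=cv2.contourArea); e=cv2.fitEllipse(k); return (e[0][0]+x0,e[0][1]+y0),e[1],e[2]
a=ell(W,300,60,370,95);b=ell(S,370,145,400,172);print(a,b)
L=tri(ray(cw,*a[0]),ray(cs,*b[0]));print('lens',L,plane(cw,*a[0],.13),plane(cs,*b[0],.13))
w,ang=a[1][1]/2,np.radians(a[2]-90);d=np.array([np.cos(ang),np.sin(ang)])
e=[plane(cw,*(np.array(a[0])+k*w*d),.13) for k in(-1,1)];v=e[1]-e[0];print('lens yaw y-axis',np.degrees(np.arctan2(v[1],v[0])),np.linalg.norm(v))
r=plane(cw,376,69,.13)-plane(cw,288.5,88,.13);print('ring',np.degrees(np.arctan2(r[1],r[0])),np.linalg.norm(r))
for P,Q,z in (((220+62/2,0),(220+110/2,185/2),.012),((220+112/2,194/2),(220+310/2,142/2),.012)):
    r=plane(cw,*Q,z)-plane(cw,*P,z);print('plate',np.degrees(np.arctan2(r[1],r[0])),np.linalg.norm(r),plane(cw,*Q,z))
```

```text
Traceback (most recent call last):
cv2.error: OpenCV(4.12.0) /io/opencv/modules/imgproc/src/shapedescr.cpp:361: error: (-201:Incorrect size of input array) There should be at least 5 points to fit the ellipse in function 'fitEllipseNoDirect'
```

Run:
```python
from h import *
np.set_printoptions(precision=4,suppress=True)
s=manip.state();cw,cs=cam('wrist',s),cam('scene')
W=cv2.imread('pics/wrist5.png')[:,:,::-1].astype(int);S=cv2.imread('pics/scene5.png')[:,:,::-1].astype(int)
print(W[76,333],S[158,384])
def ell(I,x0,y0,x1,y1):
    c=I[y0:y1,x0:x1]; m=((c.sum(2)<180)&(c[:,:,2]>c[:,:,0]+5)).astype(np.uint8)
    k=max(cv2.findContours(m,0,1)[0],key=cv2.contourArea); e=cv2.fitEllipse(k); return (e[0][0]+x0,e[0][1]+y0),e[1],e[2]
a=ell(W,300,60,370,95);b=ell(S,370,145,400,172);print(a,b)
L=tri(ray(cw,*a[0]),ray(cs,*b[0]));print('lens',L,plane(cw,*a[0],.13),plane(cs,*b[0],.13))
w,ang=a[1][1]/2,np.radians(a[2]-90);d=np.array([np.cos(ang),np.sin(ang)])
e=[plane(cw,*(np.array(a[0])+k*w*d),.13) for k in(-1,1)];v=e[1]-e[0];print('lens yaw y-axis',np.degrees(np.arctan2(v[1],v[0])),np.linalg.norm(v))
r=plane(cw,376,69,.13)-plane(cw,288.5,88,.13);print('ring',np.degrees(np.arctan2(r[1],r[0])),np.linalg.norm(r))
for P,Q,z in (((220+62/2,0),(220+110/2,185/2),.012),((220+112/2,194/2),(220+310/2,142/2),.012)):
    r=plane(cw,*Q,z)-plane(cw,*P,z);print('plate',np.degrees(np.arctan2(r[1],r[0])),np.linalg.norm(r),plane(cw,*Q,z))
```

```text
[16 23 33] [41 42 48]
((332.28805923461914, 77.28489303588867), (8.270670890808105, 46.03427505493164), 74.28145599365234) ((384.0594816207886, 158.40793132781982), (7.9952569007873535, 12.513946533203125), 120.2303466796875)
lens [0.5482 0.2306 0.1345] [0.5481 0.2311 0.13  ] [0.5465 0.2349 0.13  ]
lens yaw y-axis 9.145601639630565 0.0338193234799865
ring 5.884250983263199 0.06602061081446076
plate -81.7808040286139 0.09147879241301853 [0.4928 0.2423 0.012 ]
plate 8.191638439753602 0.10877423484059222 [0.6009 0.2532 0.012 ]
```

>>> {"api": "drive_tool", "payload": {"deltas": [{"dx": -0.4, "dy": 0, "dz": 0, "spin": 0}, {"dx": -0.8, "dy": 0, "dz": 0, "spin": 0}, {"dx": -1, "dy": 0, "dz": 0, "spin": 0}, {"dx": -1, "dy": 0, "dz": 0, "spin": 0}, {"dx": -1, "dy": 0, "dz": 0, "spin": 0}, {"dx": -1, "dy": 0, "dz": 0, "spin": 0}, {"dx": -1, "dy": 0, "dz": 0, "spin": 0}, {"dx": -1, "dy": 0, "dz": 0, "spin": 0}, {"dx": -1, "dy": 0, "dz": 0, "spin": 0}, {"dx": -1, "dy": 0, "dz": 0, "spin": 0}]}}

```text
time_s: 8.0
eef_pos: [0.5026, -0.1125, 0.2591]
orientation: [0.741, 0.671, -0.0, 0.0]
contact_force: [-0.3, 0.7, 0.4]
opening: 0.0854
gripper_force: 0.0
```

>>> {"api": "drive_tool", "payload": {"deltas": [{"dx": -1, "dy": 0, "dz": 0, "spin": 0}, {"dx": -0.8, "dy": -0.1, "dz": 0, "spin": 0}, {"dx": -0.5, "dy": -0.1, "dz": 0, "spin": 0}, {"dx": -0.3, "dy": 0, "dz": 0, "spin": 0}, {"dx": 0, "dy": 0, "dz": 0, "spin": 0}, {"dx": 0, "dy": 0, "dz": 0, "spin": 0}]}}

```text
time_s: 8.6
eef_pos: [0.4925, -0.1734, 0.2588]
orientation: [0.741, 0.672, 0.0, -0.0]
contact_force: [0.9, -0.0, 0.3]
opening: 0.0854
gripper_force: 0.0
```

Run:
```python
from h import *
np.set_printoptions(precision=4,suppress=True)
s,W=snap('wrist','wrist6.png');cw=cam('wrist',s); print(s['eef_pos'],R.from_quat(s['orientation']).as_matrix()[:,1])
for b in blobs(W,'red',20,(250,100,450,330)): print('tab',b[0],b[1],plane(cw,*b[0],.017))
for b in blobs(W,'wood',60,(250,100,450,330))+blobs(W,'orange',60,(250,100,450,330)):
    print('wood',b[0],b[1],b[2],plane(cw,*b[2][0],.098))
    bp=cv2.boxPoints(b[2]); print([plane(cw,*map(float,p),.098).tolist() for p in bp])
```

```text
[ 0.4925 -0.1734  0.2588] [ 0.9953 -0.0967  0.0001]
tab [362.0, 206.7] [357, 201, 11, 13, 135] [ 0.5444 -0.1809  0.017 ]
wood [317.3, 222.3] [309, 190, 17, 65, 909] ((317.3216552734375, 222.0762939453125), (63.843170166015625, 14.621267318725586), 87.39744567871094) [ 0.4928 -0.1755  0.098 ]
[[0.48782375440785963, -0.1458487161090598, 0.09800000000000003], [0.5009228125382412, -0.14652955837816933, 0.09800000000000003], [0.49812800859828366, -0.2066958392192407, 0.09800000000000009], [0.4843348253474314, -0.2060073361337864, 0.09800000000000003]]
```

View pics/wrist6.png

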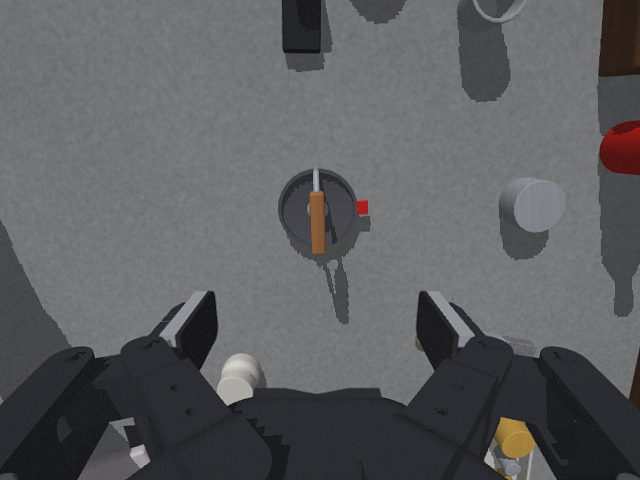

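The dish is under the gripper: handle at (317,222), which gives (0.4928, −0.1755), and tab at (362,207). Its yaw is about −5°, matching the tool. The ball is in the middle. I'm descending and closing in stages.

>>> {"api": "drive_tool", "payload": {"deltas": [{"dx": -0.08, "dy": 0.02, "dz": 0.4, "spin": 0}, {"dx": 0, "dy": 0, "dz": 0.8, "spin": 0}, {"dx": 0, "dy": 0, "dz": 1, "spin": 0}, {"dx": 0, "dy": 0, "dz": 1, "spin": 0}, {"dx": 0, "dy": 0, "dz": 1, "spin": 0}, {"dx": 0, "dy": 0, "dz": 1, "spin": 0}, {"dx": 0, "dy": 0, "dz": 0.9, "spin": 0}, {"dx": 0, "dy": 0, "dz": 0.8, "spin": 0}, {"dx": 0, "dy": 0, "dz": 0.4, "spin": 0}, {"dx": 0, "dy": 0, "dz": 0.2, "spin": 0}]}}

```text
time_s: 9.65
eef_pos: [0.4922, -0.1757, 0.0701]
orientation: [0.741, 0.672, -0.0, -0.001]
contact_force: [0.4, -0.0, -0.4]
opening: 0.0856
gripper_force: 0.0
```

>>> {"api": "drive_tool", "payload": {"deltas": [{"dx": 0, "dy": 0, "dz": 0, "spin": 0}, {"dx": 0, "dy": 0, "dz": 0, "spin": 0}, {"dx": 0, "dy": 0, "dz": 0, "spin": 0}, {"dx": 0, "dy": 0, "dz": 0, "spin": 0}, {"dx": 0, "dy": 0, "dz": 0, "spin": 0}, {"dx": 0, "dy": 0, "dz": 0, "spin": 0}, {"dx": 0, "dy": 0, "dz": 0, "spin": 0}], "gripper": 0.25}}

```text
time_s: 10.35
eef_pos: [0.4927, -0.1763, 0.0714]
orientation: [0.741, 0.672, 0.0, 0.0]
contact_force: [0.5, -0.3, -0.2]
opening: 0.0213
gripper_force: 0.0
```

Run:
```python
from h import *
np.set_printoptions(precision=4,suppress=True)
s,W=snap('wrist','wrist7.png');cw=cam('wrist',s);M=R.from_quat(s['orientation']).as_matrix(); print(s['eef_pos'],s['opening'])
h=cv2.cvtColor(W,cv2.COLOR_RGB2HSV)
for b in blobs(W,'wood',60,(250,150,400,420)):
    p=plane(cw,*b[2][0],.098);print('wood',b[0],b[1],b[2],'in tool',M.T@(p-s['eef_pos']))
for b in blobs(W,'red',20,(250,100,450,400)): print('tab',b[0],b[1],M.T@(plane(cw,*b[0],.017)-s['eef_pos']))
```

```text
[ 0.4927 -0.1763  0.0714] 0.0213069399068865
wood [317.2, 316.7] [297, 245, 40, 145, 4854] ((316.7707214355469, 317.0796203613281), (143.62271118164062, 36.51243209838867), 87.95458984375) in tool [ 0.0037 -0.0004 -0.0266]
tab [401.3, 256.3] [392, 244, 19, 25, 446] [0.0006 0.0518 0.0545]
```

>>> {"api": "drive_tool", "payload": {"deltas": [{"dx": 0, "dy": 0, "dz": 0, "spin": 0}, {"dx": 0, "dy": 0, "dz": 0, "spin": 0}, {"dx": 0, "dy": 0, "dz": 0, "spin": 0}], "gripper": 0.18}}

```text
time_s: 10.7
eef_pos: [0.4929, -0.1763, 0.0713]
orientation: [0.741, 0.672, 0.0, 0.0]
contact_force: [0.6, 0.1, 0.3]
opening: 0.0158
gripper_force: 0.2
```

>>> {"api": "drive_tool", "payload": {"deltas": [{"dx": 0, "dy": 0, "dz": 0, "spin": 0}, {"dx": 0, "dy": 0, "dz": 0, "spin": 0}, {"dx": 0, "dy": 0, "dz": 0, "spin": 0}, {"dx": 0, "dy": 0, "dz": 0, "spin": 0}, {"dx": 0, "dy": 0, "dz": 0, "spin": 0}, {"dx": 0, "dy": 0, "dz": 0, "spin": 0}, {"dx": 0, "dy": 0, "dz": 0, "spin": 0}, {"dx": 0, "dy": 0, "dz": 0, "spin": 0}], "gripper": 0}}

```text
time_s: 11.5
eef_pos: [0.4928, -0.1764, 0.0714]
orientation: [0.741, 0.672, 0.0, 0.0]
contact_force: [-1.0, -1.0, 3.6]
opening: 0.0127
gripper_force: 58.7
```

```bash
cat >> h.py <<'E'
def red(f):
    s,W=snap('wrist',f);c=cam('wrist',s);M=R.from_quat(s['orientation']).as_matrix()
    b=max(blobs(W,'red',20,(330,150,470,420)),key=lambda b:b[1][4])
    return s,W,c,M,b
E
python3 - <<'E'
from h import *
np.set_printoptions(precision=4,suppress=True)
s,W,c,M,b=red('wrist8.png');print(s['eef_pos'],b[0],M.T@(plane(c,*b[0],.017)-s['eef_pos']))
for w in blobs(W,'wood',60,(250,150,400,420)): print(w[2])
# ball visibility: where ball & dish centre should draw
for n,cc in (('scene',cam('scene')),('side',cam('side')),('wrist',c)): print(n,proj(cc,[.4927,-.1763,.021]))
E
```

```text
[ 0.4928 -0.1764  0.0714] [400.3, 258.6] [-0.0009  0.0513  0.0544]
((315.9999694824219, 316.5), (35.99999237060547, 142.99996948242188), 0.0)
scene [260.688  292.0721]
side [353.6697 229.6254]
wrist [316.9748 259.3692]
```

>>> {"api": "drive_tool", "payload": {"deltas": [{"dx": 0, "dy": 0, "dz": -0.1, "spin": 0}, {"dx": 0, "dy": 0, "dz": -0.2, "spin": 0}, {"dx": 0, "dy": 0, "dz": -0.3, "spin": 0}, {"dx": 0, "dy": 0, "dz": -0.4, "spin": 0}, {"dx": 0, "dy": 0, "dz": -0.5, "spin": 0}, {"dx": 0, "dy": 0, "dz": -0.5, "spin": 0}, {"dx": 0, "dy": 0, "dz": -0.5, "spin": 0}, {"dx": 0, "dy": 0, "dz": -0.5, "spin": 0}, {"dx": 0, "dy": 0, "dz": -0.5, "spin": 0}, {"dx": 0, "dy": 0, "dz": -0.4, "spin": 0}]}}

```text
time_s: 12.55
eef_pos: [0.4929, -0.1764, 0.1702]
orientation: [0.741, 0.672, 0.0, 0.0]
contact_force: [-0.4, 0.6, -3.1]
opening: 0.013
gripper_force: 58.3
```

>>> {"api": "drive_tool", "payload": {"deltas": [{"dx": 0, "dy": 0, "dz": -0.3, "spin": 0}, {"dx": 0, "dy": 0, "dz": -0.1, "spin": 0}, {"dx": 0, "dy": 0, "dz": -0.05, "spin": 0}, {"dx": 0, "dy": 0, "dz": 0, "spin": 0}]}}

```text
time_s: 12.95
eef_pos: [0.4925, -0.1762, 0.1798]
orientation: [0.741, 0.672, -0.0, -0.0]
contact_force: [1.1, -0.2, -3.0]
opening: 0.013
gripper_force: 58.3
```

```bash
cat >> h.py <<'E'
def check(tag):
    s,W,c,M,b=red('w_%s.png'%tag);_,S=snap('scene','s_%s.png'%tag);_,D=snap('side','d_%s.png'%tag)
    T=M.T@(plane(c,*b[0],s['eef_pos'][2]-.0544)-s['eef_pos']);print('eef',s['eef_pos'],'x',M[:,0],'tab px',b[0],'tab tool',T,'open',s['opening'])
    bc=s['eef_pos']+M@[-.0005,0,.0504]
    for n,I in (('scene',S),('side',D)):
        cc=cam(n);p=proj(cc,bc);x,y=map(int,np.round(p));r=14
        g=cv2.cvtColor(I,cv2.COLOR_RGB2GRAY)[y-r:y+r,x-r:x+r];print(n,'ball expected',p)
        cv2.imwrite('pics/%s_%s_ball.png'%(n,tag),g)
        for row in g[::2,::2]: print(' '.join('%3d'%v for v in row))
    return s,M
E
python3 - <<'E'
from h import *
np.set_printoptions(precision=4,suppress=True)
check('lift')
E
```

```text
eef [ 0.4925 -0.1762  0.1798] x [0.0976 0.9952 0.0002] tab px [400.2, 258.4] tab tool [-0.0007  0.0512  0.0544] open 0.013041296293127903
scene ball expected [255.4864 264.779 ]
 71 111  89  65  64  84  94  29  31  32  40  50  47  60
 68  82  63  66  50  62  94  35  29  44  51  53  51  49
 80  66  67  73  76  73  92  80  67  77  76  53  65  50
 71  73  75  75  74  74  74  75  72  73  75  76  77  51
 78  78  77  78  75  91 149 161 161  94  73  77  73  51
 77  78  78  79  78 133 152 170 192 176  80  77  51  53
 80  79  78  79  83 108 123 136 142  91  77  63  51  77
 81  81  81  76  84  94 100 110 106  91  80  46  69  77
 81  81  78  81  79  93  96  97  96  92  52  53  80  81
 81  79  81  81  48  74  92  95  91  70  52  78  77  79
 82  80  81  49  48  46  53  58  51  47  80  79  80  78
 82  83  65  44  47  49  49  48  49  70  82  81  81  79
 83  82  66  47  47  49  48  48  51  80  82  77  80  82
 85  82  80  46  45  49  51  45  71  80  82  82  80  79
side ball expected [355.9775 193.7046]
128 128 130 131 130 152 150 117 131 101 150 129 129 129
128 129 130 131 121 169 111 110 118 117 148 128 129 130
128 119  96  79  96 184  78  86  85  91 108  95 116 127
 84  76  79  81 119 154  83  84  82  83  83  83  79  84
 71  78  79  81 117 145  82  93  85  81  80  81  80  77
 78  78  79  78 115 146 143 154 148 105  80  79  80  79
 76  78  79  78 116 149 166 177 166 145  73  78  77  77
 78  77  76  77 117 144 171 192 173 148  79  76  76  76
 76  74  76  76 120 143 160 168 164 132  76  76  75  74
 75  75  74  74 123 134 118 138 121  78  73  75  75  75
 69  72  73  73 131 133  73  73  72  73  72  74  73  74
 75  72  64  72 134 130  72  73  73  72  72  71  72  70
 74  78  75  72 138 125  71  71  71  71  72  65  73  71
110  83  81  82 148 109  77  77  74  77  80  81  80  77
```

>>> {"api": "drive_tool", "payload": {"deltas": [{"dx": 0.1, "dy": 0.01, "dz": 0, "spin": 0}, {"dx": 0.2, "dy": 0.02, "dz": 0, "spin": 0}, {"dx": 0.3, "dy": 0.04, "dz": 0, "spin": 0}, {"dx": 0.4, "dy": 0.05, "dz": 0, "spin": 0}, {"dx": 0.5, "dy": 0.06, "dz": 0, "spin": 0}, {"dx": 0.5, "dy": 0.06, "dz": 0, "spin": 0}, {"dx": 0.5, "dy": 0.06, "dz": 0, "spin": 0}, {"dx": 0.5, "dy": 0.06, "dz": 0, "spin": 0}, {"dx": 0.5, "dy": 0.06, "dz": 0, "spin": 0}, {"dx": 0.5, "dy": 0.06, "dz": 0, "spin": 0}]}}

```text
time_s: 14.1
eef_pos: [0.5146, -0.0768, 0.1801]
orientation: [0.741, 0.672, 0.0, -0.0]
contact_force: [0.5, -0.4, -2.7]
opening: 0.013
gripper_force: 58.3
```

>>> {"api": "drive_tool", "payload": {"deltas": [{"dx": 0.5, "dy": 0.06, "dz": 0, "spin": 0}, {"dx": 0.5, "dy": 0.06, "dz": 0, "spin": 0}, {"dx": 0.5, "dy": 0.06, "dz": 0, "spin": 0}, {"dx": 0.5, "dy": 0.06, "dz": 0, "spin": 0}, {"dx": 0.5, "dy": 0.06, "dz": 0, "spin": 0}, {"dx": 0.5, "dy": 0.06, "dz": 0, "spin": 0}, {"dx": 0.5, "dy": 0.06, "dz": 0, "spin": 0}, {"dx": 0.5, "dy": 0.06, "dz": 0, "spin": 0}, {"dx": 0.5, "dy": 0.06, "dz": 0, "spin": 0}, {"dx": 0.5, "dy": 0.06, "dz": 0, "spin": 0}]}}

```text
time_s: 15.1
eef_pos: [0.5417, 0.0461, 0.18]
orientation: [0.741, 0.672, -0.0, -0.0]
contact_force: [-1.5, 0.1, -2.6]
opening: 0.0132
gripper_force: 58.4
```

>>> {"api": "drive_tool", "payload": {"deltas": [{"dx": 0.5, "dy": 0.06, "dz": 0, "spin": 0}, {"dx": 0.5, "dy": 0.06, "dz": 0, "spin": 0}, {"dx": 0.5, "dy": 0.06, "dz": 0, "spin": 0}, {"dx": 0.5, "dy": 0.06, "dz": 0, "spin": 0}, {"dx": 0.5, "dy": 0.06, "dz": 0, "spin": 0}, {"dx": 0.4, "dy": 0.05, "dz": 0, "spin": 0}, {"dx": 0.3, "dy": 0.05, "dz": 0, "spin": 0}, {"dx": 0.2, "dy": 0.04, "dz": 0, "spin": 0}, {"dx": 0.1, "dy": 0.02, "dz": 0, "spin": 0}, {"dx": 0.1, "dy": 0.02, "dz": 0, "spin": 0}]}}

```text
time_s: 16.1
eef_pos: [0.5622, 0.133, 0.18]
orientation: [0.741, 0.671, -0.0, 0.0]
contact_force: [-0.2, -0.3, -3.2]
opening: 0.0129
gripper_force: 58.3
```

Run:
```python
from h import *
np.set_printoptions(precision=4,suppress=True)
check('carry')
```

```text
eef [0.5622 0.133  0.18  ] x [ 0.0982  0.9952 -0.0005] tab px [400.4, 258.5] tab tool [-0.0008  0.0513  0.0544] open 0.012861383771029066
scene ball expected [366.2738 187.5545]
148 149 131  94  93  74  68  72  80  97  47 166 220  89
130  97  76 103  64  63  54  54  61  79  58  70  99  91
 71  53 101  83  56  72  59  58  56  58  58  57  55  59
 55  86 101  82  84  81  77  82  77  71  59  59  57  57
 89  94  88  83  83  84 130 157 167  81  80  72  59  58
 88  94  87  84  84 104 130 147 188 145  81  59  73  74
 91  93  87  85  85  93 102 113 121  98  67  55  84  82
 93  94  84  88  86  93  97 102  99  96  56  73  83  81
 95  93  93  91  88  78  95  96  97  85  58  84  84  82
 96  94  93  72  57  56  76  82  76  58  84  83  83  84
 97  92  95  73  59  57  56  57  56  61  85  85  84  83
 92  94  94  56  55  57  58  58  59  87  86  83  86  85
 74  93  95  94  55  59  59  55  76  87  86  86  84  86
 67  91  81  90  92  91  55  78  89  88  88  87  87  78
side ball expected [290.7885 281.2289]
130 125  79 164 155 130  66  84  93  95  88 127  76  78
100  77  89 173 125  52  74  84  85  83  85  86  83  79
 74  77 114 178  82  47  62  80  81  80  80  82  81  81
 78  79 142 167  80  47  53  76  65  63  81  80  81  80
 79  79 179 142  70  50  94 101  84  48  69  80  79  80
 79  78 159 126  72 110 147 150 140 109  47  77  79  78
 77  78 155 128  67 153 165 166 158 139  71  77  77  77
 77  77 155 130  75 164 180 197 168 148 100  77  77  77
 76  76 166 133  74 164 176 184 167 145  94  76  76  76
 76  74 139 134  50 139 163 166 158 126  75  76  75  74
 75  76 137 136  45  75 110 118 106  76  73  74  74  74
 72  72 132 137  46  74  72  72  73  72  72  73  73  73
 71  72 123 140  52  73  72  72  74  73  73  73  72  72
 50  71 120 144  54  71  73  72  72  71  71  72  72  57
```

>>> {"api": "drive_tool", "payload": {"deltas": [{"dx": 0, "dy": 0, "dz": 0, "spin": -0.2}, {"dx": 0, "dy": 0, "dz": 0, "spin": -0.4}, {"dx": 0, "dy": 0, "dz": 0, "spin": -0.6}, {"dx": 0, "dy": 0, "dz": 0, "spin": -0.7}, {"dx": 0, "dy": 0, "dz": 0, "spin": -0.7}, {"dx": 0, "dy": 0, "dz": 0, "spin": -0.7}, {"dx": 0, "dy": 0, "dz": 0, "spin": -0.7}, {"dx": 0, "dy": 0, "dz": 0, "spin": -0.7}, {"dx": 0, "dy": 0, "dz": 0, "spin": -0.7}, {"dx": 0, "dy": 0, "dz": 0, "spin": -0.7}]}}

```text
time_s: 17.25
eef_pos: [0.5622, 0.1328, 0.1801]
orientation: [0.395, 0.919, -0.0, 0.0]
contact_force: [0.4, 0.0, -1.9]
opening: 0.0127
gripper_force: 58.4
```

>>> {"api": "drive_tool", "payload": {"deltas": [{"dx": 0, "dy": 0, "dz": 0, "spin": -0.7}, {"dx": 0, "dy": 0, "dz": 0, "spin": -0.7}, {"dx": 0, "dy": 0, "dz": 0, "spin": -0.7}, {"dx": 0, "dy": 0, "dz": 0, "spin": -0.7}, {"dx": 0, "dy": 0, "dz": 0, "spin": -0.7}, {"dx": 0, "dy": 0, "dz": 0, "spin": -0.7}, {"dx": 0, "dy": 0, "dz": 0, "spin": -0.7}, {"dx": 0, "dy": 0, "dz": 0, "spin": -0.7}, {"dx": 0, "dy": 0, "dz": 0, "spin": -0.6}, {"dx": 0, "dy": 0, "dz": 0, "spin": -0.4}]}}

```text
time_s: 18.25
eef_pos: [0.5623, 0.1325, 0.1801]
orientation: [-0.054, 0.999, -0.0, 0.0]
contact_force: [0.4, -0.6, -3.9]
opening: 0.0126
gripper_force: 58.3
```

>>> {"api": "drive_tool", "payload": {"deltas": [{"dx": 0, "dy": 0, "dz": 0, "spin": -0.2}, {"dx": 0, "dy": 0, "dz": 0, "spin": -0.1}, {"dx": 0, "dy": 0, "dz": 0, "spin": 0}, {"dx": 0, "dy": 0, "dz": 0, "spin": 0}, {"dx": 0, "dy": 0, "dz": 0, "spin": 0}]}}

```text
time_s: 18.75
eef_pos: [0.5622, 0.1334, 0.1801]
orientation: [-0.073, 0.997, -0.0, 0.0]
contact_force: [-1.4, -0.1, -2.1]
opening: 0.0127
gripper_force: 58.4
```

Run:
```python
from h import *
np.set_printoptions(precision=4,suppress=True)
s,M=check('turn')
y=M[:,1];print('yaw',np.degrees(np.arctan2(y[1],y[0])),'tool z',M[:,2])
W=cv2.imread('pics/w_turn.png')[:,:,::-1].copy();cw=cam('wrist',s)
print('lens proj in wrist',proj(cw,[.5475,.2325,.13]))
```

```text
eef [0.5622 0.1334 0.1801] x [-0.9893 -0.1458 -0.0001] tab px [399.8, 258.4] tab tool [0.001  0.0503 0.0544] open 0.012715757265192756
scene ball expected [366.707  187.3856]
145 149 150 133  99  44  46  42  98  89 107 105  98 129
147 116  81  67  62  57  60  55  99  64  75  98 103 217
 79  58  56  56  54  57  58  57  63  56  58  57  63  96
 53  73  73  74  75  73  73  71  58  59  59  60  57  59
 79  88  85  82  81  81 110 116  82  80  80  72  59  57
 89  84  85  85  82 119 146 175 183  97  80  82  69  59
 91  87  86  85  85  99 113 128 141 137  81  83  82  83
 90  89  88  85  85  91  96 108 106 116  82  82  82  83
 93  90  89  89  86  91  94  98  94  89  82  82  81  79
 95  91  91  89  55  76  92  94  83  83  86  82  83  82
 95  94  94  59  58  56  59  60  69  86  84  83  83  83
 95  94  92  52  57  58  58  55  75  87  85  83  85  83
 84  95  91  56  56  55  56  60  87  85  84  84  84  84
 58  82  90  80  60  61  78  87  86  87  86  85  85  83
side ball expected [290.3866 281.5081]
131 114  77  78  80  87  97 102 109 101  82  83  79  77
 86  76  78  81  82  83  80  81  80  80  80  81  82  81
 72  78  80  79  80  80  80  80  79  80  78  79  80  79
 78  79  80  78  79  81  63  54  46  47  67  78  80  78
 78  78  79  76  79  76 111 125 113  79  52  77  78  78
 77  77  78  77  81 131 156 159 151 133  78  70  77  77
 77  76  77  76  97 156 172 183 165 152 111  76  77  76
 76  76  77  76 104 161 178 199 172 158 117  76  75  75
 76  75  76  76  85 154 173 177 166 152 101  77  76  73
 75  75  76  76  75 102 155 159 148 120  74  76  75  74
 75  74  74  74  75  74  80  95  82  74  74  74  73  74
 73  73  73  74  75  75  72  74  75  74  74  75  73  73
 57  74  73  73  73  73  72  73  74  72  74  73  72  73
 67  60  57  73  73  71  73  74  71  73  73  71  71  60
yaw 98.38646759776161 tool z [ 0.0001 -0.0001 -1.    ]
lens proj in wrist [482.757  261.9749]
```

Run:
```python
from h import *
np.set_printoptions(precision=4,suppress=True)
s=manip.state();cw=cam('wrist',s)
W=cv2.imread('pics/w_turn.png');g=cv2.cvtColor(W,cv2.COLOR_BGR2GRAY)
L=np.array([.5475,.2325,.13]);d=np.array([.148,-.989,0]);e=np.array([.989,.148,0])
for n,p in (('top36',L+[0,0,.036]),('L',L+.036*e),('R',L-.036*e),('lensL',L+.018*e),('lensR',L-.018*e)): print(n,proj(cw,p))
cc,rr=np.arange(430,560,5),np.arange(180,345,10)
print('    ',cc)
for r in rr: print(r,' '.join('%3d'%v for v in g[r,cc]))
```

```text
top36 [515.691  285.8961]
L [474.9979 315.2356]
R [490.5954 203.3695]
lensL [478.7522 289.2628]
lensR [486.5571 233.3809]
     [430 435 440 445 450 455 460 465 470 475 480 485 490 495 500 505 510 515
 520 525 530 535 540 545 550 555]
180  99 108 128 140 134 223 221 223 224 225 225 228 229 228 230 230 230 231 232 232 233 233 234 234 233 233
190 105 112 131 141 222 222 222 222 223 224 225 225 225 228 229 229 227 229 230 230 231 231 233 234 233 234
200 102 114 132 138 138 141 136 137 138 140 141 138 140 137 137 136 140 139  96  74  77  80  78  80  74 155
210 103 114 135 139 138 136 137 139 138 137  30 116  72  27  28  32  36  35  38  36  36  76  76  77  76  77
220 104 117 136 141 136 140 138 138 134 138 136 135 137 137 144  87  29  34  37  35  36  39  35  78  77  77
230 102 122 138 137 138 139 135 137 136 136 138 134 134 137 134 141 127  31  36  37  39  40  41  33 151 156
240 108 127 138 138 138 138 137 137 136  24  22  29  63 136 136 135 161  18  40  42  42  39  42  41 154 185
250 111 144 217 218 216 216 223 135  23  26  25  23  25  78 135 135 132 167  30  38  45  46  49  47  46 201
26
[... 269 characters left out ...]
 139 134 138 134 165  29  44  47  50  50  51  50 215
290 166 167 165 164 163 168 164 153 137 136 118  73 136 134 136 135 240  51  34  44  41  47  47  48 109 198
300 158 166 169 169 168 166 166 171 133 137 136 135 133 136 136 135 159  28  40  38  40  41  46  47 165 166
310 161 158 160 167 161 167 165 164 162 160 137 135 136 136 150  65  28  39  43  40  39  42  47 159 163 165
320 158 160 163 165 163 164 166 165 173 164 166 165 107  28  26  33  40  38  36  31 155 161 160 161 162 160
330  48  43 130 167 160 166 162 165 163 160 165 161 158 162 159 159 164 174 160 168 162 157 166 161 165 162
340  41  42  34  35  39  39 159 162 167 161 160 166 166 156 163 160 160 160 157 164 158 160 157 157 164 159
```

The close wrist check puts the lens at about (482.5,264), against a predicted (482.8,262). The ball is centred in the dish in both fixed views, and the tool is level. I'm handing it in.

```bash
python3 -c "
from bench import manip
print(abs(manip.state()['dq']).max()); print(manip.sign_off())"
```

```text
0.0036280635437818337
the job is handed in; nothing more can be done
None
```

I handed the job in at about 19 s with the dimmer grip level with the green clip (within about 1 mm) and the dish held still and level. By my measurements the red tab points at the lens to within a few degrees, and the ball is centred at lens height about 10 cm in front of it; the verdict was not reported back.

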